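# Clear the polisher's pad and lock its trigger on

## Robot

A 7-joint arm with a two-finger parallel gripper is mounted at the origin on the work surface. World frame = base frame: x ahead of the robot, y to its left, z up, the work surface at z = 0. Lengths are in m, angles in rad, forces in N, time in s.
With the tool pointing down it reaches from about 0.375 to 0.925 m from the base axis. Payload 3.1 kg.
Tool frame: the origin (TCP) lies between the finger pads; the fingertips stand 11 mm ahead of it and the grasp point (between the pads) lies 8 mm behind it; z points along the fingers, y is the line along which they close (so a half turn about z gives the same grasp; the last joint's range is limited). The gripper opens to 85 mm and grips with 20 to 120 N. Pads are 22 mm wide; open, the fingers measure 114 mm over their backs; the gripper's body (76 mm by 85 mm) begins 54 mm behind the grasp point. The pads swing forward as they close: fully open they stand 13 mm farther back than shut.
Start: joints at [1.217, 0.383, 0.044, 1.598, -0.018, 1.161, -0.05], TCP at [0.164, -0.629, 0.242] pointing down, gripper open.
Joint ranges: [-2.61, 2.61], [-0.41, 2.15], [-1.48, 1.57], [0, 2.5], [-1.57, 4.71], [0.05, 1.97], [-2.85, 2.85]. Speed limits (rad/s): [2.79, 2.79, 3.14, 3.14, 3.14, 3.14, 3.14].

## Interface

Orientations are given as a unit quaternion [w, x, y, z].
In Python, from station import robot, optics gives the robot as it stands.
- The arm moves only by the tool step_arm, never from a script. Its arguments are lists of equal length, an entry for each row: "claw": the finger opening in m, from 0 to 0.0854; "travel": the shift along the tool's x, y, z in m, a list of three; "dr": the turn, a rotation vector about the tool's x, y, z in rad, a list of three. A call has 1 to 10 rows; each row is the pose to reach, as a shift and turn from the pose commanded when the call began, along the tool's axes at that moment; what a row does not reach only later rows make up. A row lasts 1/8 s, in which the tool goes at most 62.5 mm and 10.7 degrees, less where a joint would pass 70% of its speed; a pose out of reach is approached as far as the arm can. A call with a gripper value outside its range is refused whole. The fingers move at their own pace and stop on an object; "squeeze" is the grip in N (left out, the last holds). Time passes only in rows, so rows that repeat a pose let the fingers close. It gives the time, the measured TCP pose, the force, the opening and the grip force at its end, in the units of the state.
- robot.sense(): the state, without advancing time (a new reading comes with each control period).
- optics.grab_frame(name): name is "scene" or "top" or "wrist"; returns the picture (420x560x3 uint8, red, green, blue); there is no depth.
- optics.camera_info(name): a dict with "fov_y" (degrees; the focal length in pixels is half the picture's height over the tangent of half this angle, whatever the lens; pixels are square), "cx", "cy" (the principal point, pixels), "dist_coeffs" ([k1, k2, p1, p2, k3] as OpenCV has them; the pictures are not rectified), "world_from_camera" (4x4, takes a point from camera to world coordinates). Camera axes: x right, y up, looking along -z (the intrinsics and any distortion apply to the point x, -y, -z); pixel columns grow to the right and rows downward; lengths in m; the calibration is good to about 2 mm. A picture is of the moment at which its call begins: read the wrist's pose just before it. camera_info takes no time and is no camera call; for the wrist camera it gives the pose at the moment of the call.
- robot.job_done(): hands the job in; it is judged then, once.
The state is a dict: "t": time; "q": joint angles; "qvel": joint speeds; "joint_efforts": joint torques, N m; "position": TCP position; "ee_rot": TCP orientation; "force": force on the tool from outside, world axes, zero at the start; "torque": the same for the moment, N m; "gripper_width": finger opening in m; "gripper_force": force on a finger pad.
Only numpy, scipy, OpenCV 4.12 (cv2) and the standard library are available. Lean on these libraries where they do the work, as an engineer would, in place of code of your own. Each camera call takes 0.05 s, during which the arm holds its last target. There are 200 camera calls.

## Task

Take the stray steel socket off the orange pad of the mini polisher that sits pad-up in its bench cradle, and set it down gently in the steel parts dish. Then lock the polisher on: squeeze the red trigger all the way down and, while holding it there, press the yellow lock-on button beside it all the way in, then ease the trigger back up until the lock catches it and let go, so that it stays on by itself. Leave the spray bottle and the yellow-lidded wax tin where they are.

Things in the scene. Friction and masses are not known exactly. Their poses are not given: they have to be found in the camera images.
- polisher: the polisher with its cradle, fixed to the bench; origin on the bench, z up, y along the tool from handle to pad, x across it. Pad centre at (0, 125) mm, blue motor 72 mm across from y -15 to 100, top 136 mm high; black handle 56 mm wide from y -165 to -15, top 120 mm high; trigger and button at y -85.
- pad_top (a point): centre of the top face of the polisher's orange pad: a level disc 80 mm across, 25 mm thick, top 183 mm above the bench, which does not turn. Axes as polisher.
- trigger_face (a point): on the top face of the red trigger on top of the handle, 10 mm in +x of the handle's mid-line, halfway along it: a good place to push; moves with it. 138 mm above the bench when free. The level face is 64 mm long (y) and spans 30 mm in -x to 16 mm in +x of this point. Axes as polisher.
- trigger (a joint): how far the trigger is pressed straight down, m: 0 free, 0.015 stop. It springs back: 3 N at first, 10 N at the stop. Only past 0.009 can the lock-on button go in. Held by the lock it rests at about 0.006; pressing it fully again frees the lock.
- button_face (a point): centre of the yellow button's round end face, 16 mm across, 152 mm above the bench; moves with it. It sticks out 14 mm in +x from a grey cheek (52 mm in y, 28 mm in x, top at 165 mm) along the trigger's -x side, above the trigger, 22 mm in -x of trigger_face; pressed along -x, e.g. by a fingertip that stands on the trigger and slides in -x. Axes as polisher.
- lock_button (a joint): how far the button is pressed into the cheek, m: 0 out, 0.011 stop (then still 3 mm out of the cheek). It springs back: 1.5 N at first, 4 N at the stop. Blocked at about 0.001 unless the trigger is past 0.009. Pressed past 0.0085, and the trigger then eased up, it is caught and stays at about 0.008.
- socket_center (a point): centre of the stray socket: a plain steel cylinder 30 mm across, 45 mm tall, 140 g, standing on the pad (centre 22.5 mm above the pad), z along its axis
- dish_floor (a point): centre of the inner floor, 4 mm above the bench, of the round steel parts dish, fixed to the bench; inside it is 118 mm across at the floor and 138 mm at the rim, which is 30 mm above the bench; wall 3 mm
- bottle_center (a point): centre of a white spray bottle with blue label and red cap, 60 mm across, 170 mm tall, standing loose: a bystander
- tin_center (a point): centre of a wax tin with yellow lid, 80 mm across, 38 mm tall, standing loose: a bystander

How it is judged:
On the way, in this order (a step that is already met when the one before it is completed fails the run):
1. the socket lies or stands in the dish, let go and at rest (horizontal distance between socket_center and dish_floor below 0.058 m and height (world z) of socket_center below 0.04 m and linear speed of socket below 0.03 m/s and contact force between the fingers and socket below 0.1 N), for 0.2 s.
2. the trigger is held down past 8 mm with the lock-on button pressed in past 7.5 mm (value of joint trigger above 0.008 m and value of joint lock_button above 0.0075 m), for 0.05 s.
At the end, for the whole second after the job is handed in: the trigger is held by its lock, untouched, 4 to 7.5 mm down, with the lock-on button in by more than 6 mm; the socket is at rest in the dish, its centre within 58 mm of the dish's centre and less than 40 mm above the bench (value of joint trigger between 0.004 and 0.0075 m and value of joint lock_button above 0.006 m and horizontal distance between socket_center and dish_floor below 0.058 m and height (world z) of socket_center below 0.04 m and linear speed of socket below 0.03 m/s).
It fails at once if the trigger is pressed by more than 5 mm before the socket is off the pad and in the dish (value of joint trigger above 0.005 m and horizontal distance between socket_center and dish_floor above 0.07 m).
It fails at once if the socket falls freely at more than 0.9 m/s (dropped from more than about 40 mm) (linear speed of socket above 0.9 m/s and contact force between the fingers and socket below 0.1 N).
It fails at once if the spray bottle or the wax tin is moved by more than 30 mm (distance of any of bottle_center, tin_center from where it was at the start of the episode above 0.03 m).
It also fails if it takes over 58 s, if anything falls off the work surface, if the arm or the gripper's body presses on something with over 40 N, if the wrist force passes 120 N, or if a joint passes its speed limit or range.

## Working session

There is one attempt and no reset: what is moved stays moved. The work goes in short steps, Python scripts to look and compute and a tool call to move; the robot and the scene stay as the last step left them, time stands still between calls to the robot, and variables do not carry over. Pictures are saved under pics/ and viewed, at most 10 in all, crops included, and the job is handed in when it is done.

Besides the shell and the picture viewer there is one more tool, called as a command line: name --argument value ..., lists and objects as JSON in quotes. step_arm: Moves the arm, as the interface text tells. Its arguments: {"type":"object","properties":{"claw":{"type":"array"},"travel":{"type":"array"},"dr":{"type":"array"},"squeeze":{"type":"number"}},"required":["claw","travel","dr"]}

```bash
mkdir -p pics; ls; cat > h.py <<'E'
import numpy as np, cv2, json
from station import robot, optics
def grab(n,save=None):
    i=optics.camera_info(n); im=optics.grab_frame(n)
    if save: cv2.imwrite('pics/'+save+'.png',im[:,:,::-1])
    return im,i
def K(i):
    f=210/np.tan(np.radians(i['fov_y'])/2)
    return np.array([[f,0,i['cx']],[0,f,i['cy']],[0,0,1]])
def ray(i,px):
    u=cv2.undistortPoints(np.array([[px]],float),K(i),np.array(i['dist_coeffs'],float))[0,0]
    T=np.array(i['world_from_camera']); d=T[:3,:3]@np.array([u[0],-u[1],-1]); return T[:3,3],d
def onz(i,px,z):
    o,d=ray(i,px); return o+d*(z-o[2])/d[2]
def proj(i,P):
    T=np.array(i['world_from_camera']); p=T[:3,:3].T@(np.array(P)-T[:3,3]); p=np.array([p[0],-p[1],-p[2]])
    return cv2.projectPoints(p[None],np.zeros(3),np.zeros(3),K(i),np.array(i['dist_coeffs'],float))[0][0,0]
E
python3 - <<'E'
from h import *
a,i=grab('top','top0'); b,j=grab('scene','scene0')
for k in (i,j): print(k['fov_y'],k['dist_coeffs'],np.round(k['world_from_camera'],3).tolist())
print(robot.sense())
E
```

```text
pics
49.13262751477626 [-0.0856109  0.         0.         0.         0.       ] [[-0.099, 0.971, -0.218, 0.291], [-0.995, -0.097, 0.021, 0.025], [-0.0, 0.219, 0.976, 1.245], [0.0, 0.0, 0.0, 1.0]]
57.15057882582124 [0.00741083 0.         0.         0.         0.        ] [[0.778, -0.522, 0.349, 0.85], [0.628, 0.643, -0.439, -0.34], [0.005, 0.561, 0.828, 0.816], [0.0, 0.0, 0.0, 1.0]]
{'t': 0.1, 'q': array([ 1.21717049,  0.38377198,  0.04383998,  1.59942434, -0.0178918 ,
        1.16122357, -0.04985751]), 'qvel': array([ 0.0008292 , -0.00192383,  0.00019947, -0.00440933,  0.00067215,
        0.00091543, -0.00081462]), 'joint_efforts': array([ 2.92955963e-03, -4.34725213e+01,  1.02945406e+00, -2.50453252e+01,
        1.08728171e-02,  5.52121768e-03, -4.77672259e-06]), 'position': array([ 0.16426178, -0.62803445,  0.24099729]), 'ee_rot': array([-1.19679735e-03,  9.91821747e-01,  1.27624997e-01, -2.23036829e-04]), 'force': array([ 0.16740374, -0.69998428, -0.56355467]), 'torque': array([-0.00495973, -0.05277809, -0.02157429]), 'gripper_force': 0.0, 'gripper_width': 0.08527387103656354}
```

View pics/top0.png

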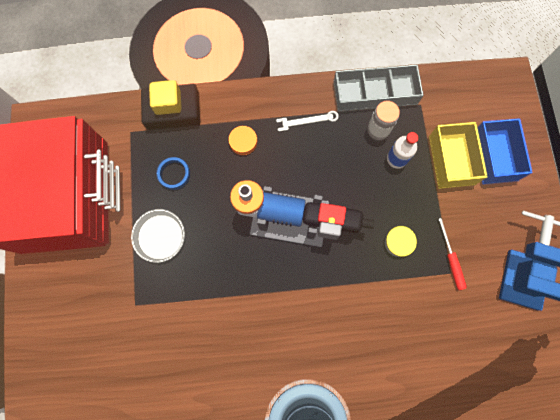

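View pics/scene0.png

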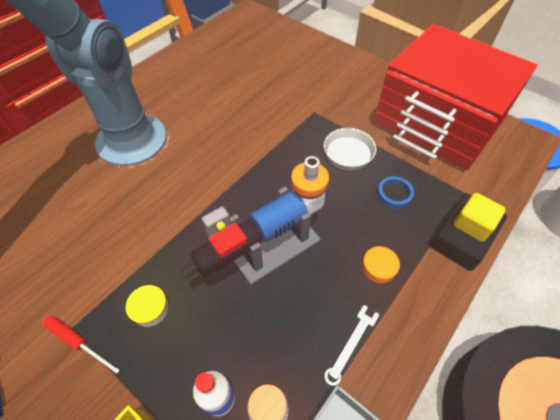

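The top view shows the pad with the socket at (247,195), the red trigger at (332,214), the yellow button at (332,219), the cheek at (330,228), the dish at (158,236), the bottle at (403,150) and the tin at (401,241). The scene view has the socket at (312,167), the trigger at (228,240), the button at (221,227) and the dish at (349,150).

```bash
cat > m.py <<'E'
from h import *
def blob(im,lo,hi,box,s=110,v=90):
    x0,y0,x1,y1=box; h=cv2.cvtColor(im,cv2.COLOR_RGB2HSV)
    m=np.zeros(h.shape[:2],np.uint8); m[y0:y1,x0:x1]=cv2.inRange(h,(lo,s,v),(hi,255,255))[y0:y1,x0:x1]
    n,l,st,c=cv2.connectedComponentsWithStats(m); k=1+np.argmax(st[1:,4]); return (l==k).astype(np.uint8)
def ell(m):
    p=cv2.findNonZero(m); hull=cv2.convexHull(p); return cv2.minAreaRect(hull), hull
def cen(hull):
    M=cv2.moments(hull); return M['m10']/M['m00'],M['m01']/M['m00']
E
python3 - <<'E'
from m import *
R={}
for n,B in (('top',dict(pad=(225,175,268,220),trig=(315,200,350,226),but=(325,214,340,224),dish=(125,205,192,268),tin=(380,220,422,262))),
            ('scene',dict(pad=(285,155,332,200),trig=(205,222,248,256),but=(214,221,228,232),dish=(318,124,382,172),tin=(120,280,172,330)))):
    im=cv2.imread(f'pics/{n}0.png')[:,:,::-1]; i=optics.camera_info(n)
    pm=blob(im,8,20,B['pad'],150,120); print(n,'pad',onz(i,cen(ell(pm)[1]),.183).round(4), pm.sum())
    h=cv2.cvtColor(im,cv2.COLOR_RGB2HSV)
    tm=blob(im,0,6,B['trig'],150,90)|blob(im,174,180,B['trig'],150,90); hull=ell(tm)[1]
    print(n,'trig',onz(i,cen(hull),.138).round(4),[onz(i,p,.138)[:2].round(3).tolist() for p in cv2.boxPoints(cv2.minAreaRect(hull))])
    bm=blob(im,22,34,B['but'],130,90); print(n,'but',onz(i,cen(ell(bm)[1]),.152).round(4),bm.sum())
    x0,y0,x1,y1=B['dish']; m=np.zeros(h.shape[:2],np.uint8); m[y0:y1,x0:x1]=((h[...,2]>120)&(h[...,1]<60))[y0:y1,x0:x1]
    print(n,'dish',onz(i,cen(ell(m)[1]),.025).round(4),cv2.boundingRect(m))
    t=blob(im,22,34,B['tin'],130,90); print(n,'tin',onz(i,cen(ell(t)[1]),.038).round(4))
    x0,y0,x1,y1=B['pad']; cv2.imwrite(f'pics/c_{n}.png',cv2.resize(im[y0-20:y1+5,x0-5:x1+5,::-1],None,fx=7,fy=7,interpolation=cv2.INTER_CUBIC))
a=cv2.imread('pics/c_top.png');b=cv2.imread('pics/c_scene.png');H=max(a.shape[0],b.shape[0])
o=np.zeros((H,a.shape[1]+b.shape[1],3),np.uint8);o[:a.shape[0],:a.shape[1]]=a;o[:b.shape[0],a.shape[1]:]=b
cv2.imwrite('pics/c.png',o);print(o.shape,a.shape)
E
```

```text
top pad [0.5647 0.0937 0.183 ] 123
top trig [ 0.5116 -0.1088  0.138 ] [[0.497, -0.072], [0.543, -0.083], [0.527, -0.147], [0.481, -0.135]]
top but [ 0.4945 -0.1001  0.152 ] 8
top dish [0.521  0.3526 0.025 ] (131, 209, 54, 54)
top tin [ 0.4394 -0.2969  0.038 ]
scene pad [0.5724 0.0844 0.183 ] 406
scene trig [ 0.5186 -0.1129  0.138 ] [[0.483, -0.136], [0.502, -0.069], [0.555, -0.09], [0.536, -0.154]]
scene but [ 0.4898 -0.1028  0.152 ] 55
scene dish [0.519  0.3423 0.025 ] (318, 127, 59, 42)
scene tin [ 0.4422 -0.2984  0.038 ]
(490, 770, 3) (490, 371, 3)
```

View pics/c.png

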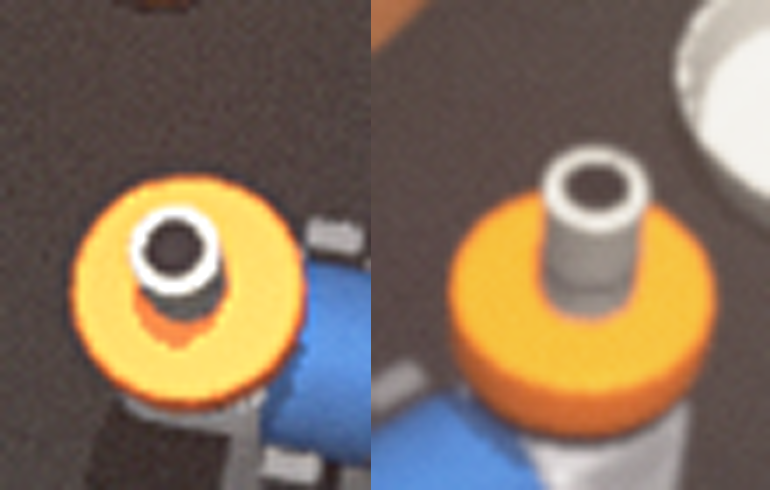

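The crop shows the socket's top ring at (175,250) in the top part and (597,188) in the scene part. That is top px (245,190.7) and scene px (312.3,161.9), with the socket standing upright.

```bash
python3 - <<'E'
from m import *
i=optics.camera_info('top');j=optics.camera_info('scene')
for z in(.223,.228,.233): print('sock',onz(i,(245,190.7),z).round(4),onz(j,(312.3,161.9),z).round(4))
pad=onz(i,(246.9,196.1),.183); print('pad',pad)
t=np.array([.513,-.110]);y=(pad[:2]-t);print(y,np.linalg.norm(y))
# tool axes, dish candidates
from scipy.spatial.transform import Rotation as R
q=robot.sense()['ee_rot'];print(R.from_quat(q,scalar_first=True).as_matrix().round(3))
print('dish rim top',onz(i,(158,236),.03).round(4),onz(j,(349,150),.03).round(4))
print(proj(i,(.52,.35,.03)),proj(j,(.52,.35,.03)))
E
```

```text
sock [0.5677 0.0931 0.223 ] [0.5676 0.0969 0.223 ]
sock [0.5664 0.0928 0.228 ] [0.57   0.0932 0.228 ]
sock [0.565  0.0925 0.233 ] [0.5723 0.0896 0.233 ]
pad [0.56485585 0.09235074 0.183     ]
[0.05185585 0.20235074] 0.20888956611848067
[[ 0.967  0.253 -0.001]
 [ 0.253 -0.967  0.002]
 [-0.    -0.002 -1.   ]]
dish rim top [0.518  0.3498 0.03  ] [0.5282 0.3375 0.03  ]
[157.89260269 235.29137617] [349.05886989 146.01248681]
```

step_arm --claw '[0.085,0.085,0.085,0.085,0.085,0.085,0.085,0.085,0.085,0.085]' --travel '[[0.02,-0.02,-0.05],[0.06,-0.06,-0.065],[0.1,-0.1,-0.07],[0.14,-0.145,-0.07],[0.18,-0.187,-0.07],[0.22,-0.23,-0.07],[0.26,-0.27,-0.07],[0.3,-0.31,-0.07],[0.34,-0.353,-0.07],[0.38,-0.395,-0.07]]' --dr '[[0,0,0.05],[0,0,0.1],[0,0,0.15],[0,0,0.2],[0,0,0.26],[0,0,0.31],[0,0,0.36],[0,0,0.42],[0,0,0.47],[0,0,0.52]]'

```text
t: 1.35
position: [0.4324, -0.1488, 0.312]
ee_rot: [0.0, 0.991, -0.133, -0.0]
force: [0.5, 0.1, -0.1]
gripper_width: 0.0851
gripper_force: 0.0
```

step_arm --claw '[0.085,0.085,0.085,0.085,0.085,0.085]' --travel '[[0.015,-0.055,0],[0.028,-0.11,0],[0.042,-0.165,0],[0.055,-0.22,0],[0.067,-0.269,0],[0.067,-0.269,0]]' --dr '[[0,0,0],[0,0,0],[0,0,0],[0,0,0],[0,0,0],[0,0,0]]'

```text
t: 2.1
position: [0.567, 0.0976, 0.3117]
ee_rot: [-0.002, 0.992, -0.127, -0.001]
force: [-0.8, 0.4, -0.1]
gripper_width: 0.085
gripper_force: 0.0
```

```bash
python3 - <<'E'
from h import *
im,i=grab('wrist','w1'); print(robot.sense()['position'],i['world_from_camera'])
print('exp socket top',proj(i,(.568,.093,.228)),'trig',proj(i,(.515,-.111,.138)))
E
```

```text
[0.56667976 0.09420884 0.31149965] [[-0.25319867  0.9202369   0.29841998  0.64384187]
 [-0.96741092 -0.24003426 -0.08062052  0.07745786]
 [-0.00255896 -0.30910775  0.95102358  0.44208491]
 [ 0.          0.          0.          1.        ]]
exp socket top [290.93645663 220.53551162] trig [499.74782212 189.43835414]
```

View pics/w1.png

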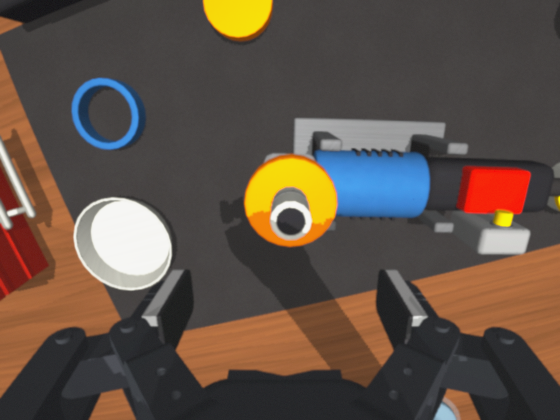

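The wrist view puts the socket ring at (291,220), as predicted. The dish rim is around (124,243), the red trigger at (496,190) and the button at (503,217). I'll go down and grip.

step_arm --claw '[0.085,0.085,0.085,0.085,0.02,0.02,0.02,0.02,0.02,0.02]' --travel '[[0.001,0,0.05],[0.001,0,0.09],[0.001,0,0.107],[0.001,0,0.107],[0.001,0,0.107],[0.001,0,0.107],[0.001,0,0.107],[0.001,0,0.107],[0.001,0,0.107],[0.001,0,0.107]]' --dr '[[0,0,0],[0,0,0],[0,0,0],[0,0,0],[0,0,0],[0,0,0],[0,0,0],[0,0,0],[0,0,0],[0,0,0]]' --squeeze 40

```text
t: 3.4
position: [0.569, 0.0918, 0.2067]
ee_rot: [-0.0, 0.991, -0.132, 0.001]
force: [-1.5, 1.0, 5.8]
gripper_width: 0.0288
gripper_force: 39.6
```

```bash
python3 - <<'E'
from m import *
im=cv2.imread('pics/w1.png')[:,:,::-1]
i=optics.camera_info('wrist')
i['world_from_camera']=np.array([[-0.25319867,0.9202369,0.29841998,0.64384187],[-0.96741092,-0.24003426,-0.08062052,0.07745786],[-0.00255896,-0.30910775,0.95102358,0.44208491],[0,0,0,1]])
h=cv2.cvtColor(im,cv2.COLOR_RGB2HSV)
m=np.zeros((420,560),np.uint8); m[190:300,68:176]=((h[...,2]>105)&(h[...,1]<60))[190:300,68:176]
l,st=cv2.connectedComponentsWithStats(m)[1:3]; m=(l==1+np.argmax(st[1:,4])).astype(np.uint8)
p=cv2.convexHull(cv2.findNonZero(m)); P=np.array([onz(i,q,.03)[:2] for q in p[:,0].astype(float)])
print('dish rim',cv2.minEnclosingCircle(P.astype(np.float32)),cv2.boundingRect(m))
tm=blob(im,0,6,(450,155,540,220),150,90); hull=ell(tm)[1]
print('trig',[onz(i,q,.138)[:2].round(4).tolist() for q in cv2.boxPoints(cv2.minAreaRect(hull))])
b=blob(im,22,34,(488,205,516,228),130,90); x,y,w,hh=cv2.boundingRect(b); print('but',x,y,w,hh,onz(i,(x+w/2,y+1),.156).round(4))
pm=blob(im,8,28,(240,150,342,250),150,90); print('pad',onz(i,(291,199),.183).round(4),cv2.boundingRect(pm))
s=robot.sense();print(s['position'],s['gripper_width'],s['gripper_force'])
E
```

```text
dish rim ((0.520793616771698, 0.3487618863582611), 0.07354176789522171) (74, 197, 98, 94)
trig [[0.502, -0.0648], [0.5502, -0.071], [0.5298, -0.1441], [0.4793, -0.1412]]
but 493 211 21 16 [ 0.4988 -0.1025  0.156 ]
pad [0.5705 0.0915 0.183 ] (243, 154, 94, 93)
[0.56900996 0.09176553 0.20669406] 0.028823479701968538 39.63543176651001
```

step_arm --claw '[0.02,0.02,0.02,0.02,0.02,0.02,0.02,0.02,0.02,0.02]' --travel '[[0,0,-0.03],[0,0,-0.06],[-0.02,-0.04,-0.06],[-0.042,-0.088,-0.06],[-0.065,-0.135,-0.05],[-0.088,-0.182,-0.02],[-0.105,-0.218,0.01],[-0.114,-0.235,0.05],[-0.114,-0.235,0.08],[-0.114,-0.235,0.1]]' --dr '[[0,0,0],[0,0,0],[0,0,0],[0,0,0],[0,0,0],[0,0,0],[0,0,0],[0,0,0],[0,0,0],[0,0,0]]'

```text
t: 4.65
position: [0.5178, 0.3469, 0.1023]
ee_rot: [0.002, 0.991, -0.131, -0.002]
force: [-0.3, -1.0, -1.5]
gripper_width: 0.0288
gripper_force: 39.7
```

step_arm --claw '[0.02,0.02,0.02,0.02]' --travel '[[0,0,0.03],[0,0,0.05],[0,0,0.06],[0,0,0.065]]' --dr '[[0,0,0],[0,0,0],[0,0,0],[0,0,0]]'

```text
t: 5.15
position: [0.5197, 0.348, 0.0402]
ee_rot: [-0.0, 0.991, -0.132, 0.0]
force: [-0.1, 0.8, -1.2]
gripper_width: 0.029
gripper_force: 39.7
```

step_arm --claw '[0.02,0.02,0.02,0.02]' --travel '[[0,0,0.006],[0,0,0.009],[0,0,0.0105],[0,0,0.0105]]' --dr '[[0,0,0],[0,0,0],[0,0,0],[0,0,0]]'

```text
t: 5.65
position: [0.5194, 0.3481, 0.03]
ee_rot: [-0.0, 0.991, -0.132, 0.0]
force: [-0.3, 1.3, -1.7]
gripper_width: 0.029
gripper_force: 39.7
```

step_arm --claw '[0.02,0.02,0.05,0.05,0.05,0.05,0.05]' --travel '[[0,0,0.002],[0,0,0.002],[0,0,0.002],[0,0,0.002],[0,0,0.002],[0,0,0.002],[0,0,0.002]]' --dr '[[0,0,0],[0,0,0],[0,0,0],[0,0,0],[0,0,0],[0,0,0],[0,0,0]]'

```text
t: 6.52
position: [0.5194, 0.348, 0.0278]
ee_rot: [-0.0, 0.991, -0.132, 0.0]
force: [1.2, 0.1, 1.1]
gripper_width: 0.0501
gripper_force: 0.0
```

step_arm --claw '[0.05,0.05,0.05,0.03,0.0,0.0,0.0,0.0]' --travel '[[0,0,-0.03],[0,0,-0.08],[0,0,-0.14],[0,0,-0.2],[0,0,-0.24],[0,0,-0.24],[0,0,-0.24],[0,0,-0.24]]' --dr '[[0,0,0],[0,0,0],[0,0,0],[0,0,0],[0,0,0],[0,0,0],[0,0,0],[0,0,0]]'

```text
t: 7.52
position: [0.5185, 0.347, 0.2655]
ee_rot: [0.001, 0.991, -0.132, -0.001]
force: [0.7, -0.6, -0.4]
gripper_width: 0.0
gripper_force: 0.0
```

step_arm --claw '[0,0,0,0,0,0,0,0,0,0]' --travel '[[0.012,0.045,0],[0.026,0.095,0],[0.041,0.147,0],[0.056,0.2,0],[0.07,0.252,0],[0.085,0.305,0],[0.1,0.36,0],[0.112,0.405,0],[0.122,0.44,0],[0.122,0.44,0]]' --dr '[[0,0,0],[0,0,0],[0,0,0],[0,0,0],[0,0,0],[0,0,0],[0,0,0],[0,0,0],[0,0,0],[0,0,0]]'

```text
t: 8.78
position: [0.5207, -0.1133, 0.2659]
ee_rot: [0.001, 0.991, -0.136, -0.002]
force: [-0.1, 0.2, 0.2]
gripper_width: -0.0001
gripper_force: 0.0
```

```bash
python3 - <<'E'
from m import *
im,i=grab('wrist','w2'); print(robot.sense()['position'])
np.save('w2T.npy',i['world_from_camera'])
for P in ((.521,-.110,.138),(.5,-.1041,.152)): print(proj(i,P))
h=cv2.cvtColor(im,cv2.COLOR_RGB2HSV)
t=blob(im,0,6,(0,0,560,420),150,60); p=cv2.convexHull(cv2.findNonZero(t)); bp=cv2.boxPoints(cv2.minAreaRect(p))
print(bp.tolist(),[onz(i,q,.138)[:2].round(4).tolist() for q in bp])
t,j=grab('top','t2')
x=t[205:268,127:190]; 
im[:252,:252]=im[:252,:252] 
cv2.imwrite('pics/w2b.png',np.hstack([im,cv2.resize(x,(230,420))])[:,:,::-1])
E
```

```text
[ 0.52111665 -0.11022663  0.26612056]
[280.34762265 205.46415497]
[280.27030955 236.1004325 ]
[[245.0, 183.0], [320.0, 183.0], [320.0, 238.0], [245.0, 238.0]] [[0.5473, -0.0874], [0.5308, -0.1465], [0.4834, -0.135], [0.5009, -0.0725]]
```

View pics/w2b.png

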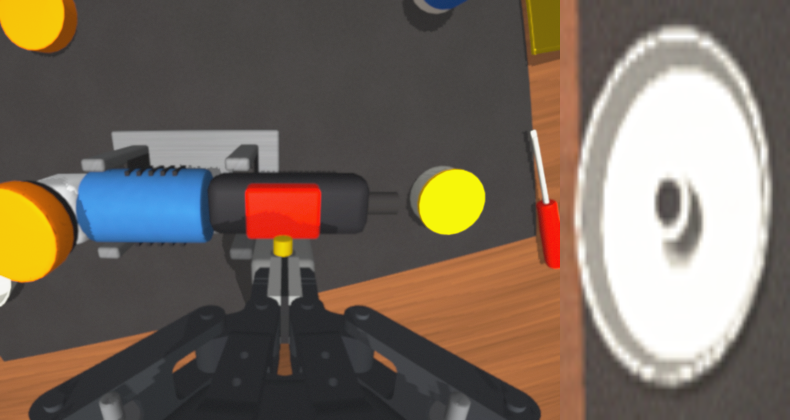

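The wrist view has the trigger squared to the tool, columns 245–320 and rows 183–238, with the button at (283,246), so the aim needs about 2 mm of shift. The crop shows the socket standing in the dish near its centre.

step_arm --claw '[0,0,0,0,0,0]' --travel '[[0.002,0.002,0.05],[0.002,0.002,0.09],[0.002,0.002,0.11],[0.002,0.002,0.117],[0.002,0.002,0.122],[0.002,0.002,0.122]]' --dr '[[0,0,0],[0,0,0],[0,0,0],[0,0,0],[0,0,0],[0,0,0]]'

```text
t: 9.62
position: [0.5243, -0.1098, 0.1468]
ee_rot: [-0.0, 0.991, -0.131, 0.0]
force: [-0.6, 2.3, 3.1]
gripper_width: -0.0003
gripper_force: 1.7
```

step_arm --claw '[0,0,0,0,0]' --travel '[[0,0,0.004],[0,0,0.007],[0,0,0.009],[0,0,0.01],[0,0,0.01]]' --dr '[[0,0,0],[0,0,0],[0,0,0],[0,0,0],[0,0,0]]'

```text
t: 10.25
position: [0.5251, -0.1105, 0.1373]
ee_rot: [-0.0, 0.991, -0.132, 0.001]
force: [-2.2, 3.4, 7.7]
gripper_width: 0.0
gripper_force: 3.9
```

step_arm --claw '[0,0,0,0]' --travel '[[0,0,0.003],[0,0,0.005],[0,0,0.006],[0,0,0.006]]' --dr '[[0,0,0],[0,0,0],[0,0,0],[0,0,0]]'

```text
t: 10.75
position: [0.5252, -0.1105, 0.1339]
ee_rot: [0.0, 0.991, -0.132, 0.001]
force: [-7.4, 2.7, 21.6]
gripper_width: -0.0001
gripper_force: 10.4
```

step_arm --claw '[0,0,0,0,0]' --travel '[[-0.005,0,-0.001],[-0.01,0,-0.001],[-0.014,0,-0.001],[-0.018,0,-0.001],[-0.018,0,-0.001]]' --dr '[[0,0,0],[0,0,0],[0,0,0],[0,0,0],[0,0,0]]'

```text
t: 11.38
position: [0.5142, -0.1084, 0.1356]
ee_rot: [0.001, 0.991, -0.132, 0.009]
force: [5.2, -1.0, 8.9]
gripper_width: 0.0001
gripper_force: 4.3
```

step_arm --claw '[0,0,0,0,0]' --travel '[[-0.002,0,0],[-0.004,0,0],[-0.006,0,0],[-0.006,0,0],[-0.006,0,0]]' --dr '[[0,0,0],[0,0,0],[0,0,0],[0,0,0],[0,0,0]]'

```text
t: 12.0
position: [0.5088, -0.1071, 0.1356]
ee_rot: [0.001, 0.991, -0.132, 0.01]
force: [5.5, -1.4, 8.4]
gripper_width: -0.0004
gripper_force: 4.3
```

step_arm --claw '[0,0,0,0,0]' --travel '[[-0.002,0,0],[-0.004,0,0],[-0.006,0,0],[-0.006,0,0],[-0.006,0,0]]' --dr '[[0,0,0],[0,0,0],[0,0,0],[0,0,0],[0,0,0]]'

```text
t: 12.62
position: [0.5042, -0.1058, 0.1359]
ee_rot: [0.001, 0.991, -0.132, 0.011]
force: [7.2, -2.1, 7.7]
gripper_width: -0.0
gripper_force: 5.5
```

step_arm --claw '[0,0,0,0]' --travel '[[-0.002,0,0],[-0.003,0,0],[-0.003,0,0],[-0.003,0,0]]' --dr '[[0,0,0],[0,0,0],[0,0,0],[0,0,0]]'

```text
t: 13.12
position: [0.5017, -0.1051, 0.136]
ee_rot: [0.001, 0.991, -0.132, 0.011]
force: [7.9, -1.6, 6.6]
gripper_width: -0.0002
gripper_force: 5.7
```

step_arm --claw '[0,0,0,0]' --travel '[[-0.002,0,0.001],[-0.003,0,0.001],[-0.003,0,0.001],[-0.003,0,0.001]]' --dr '[[0,0,0],[0,0,0],[0,0,0],[0,0,0]]'

```text
t: 13.62
position: [0.5, -0.1047, 0.1358]
ee_rot: [0.001, 0.991, -0.132, 0.013]
force: [9.4, -2.9, 9.0]
gripper_width: -0.0002
gripper_force: 6.0
```

step_arm --claw '[0,0,0,0]' --travel '[[-0.002,0,0],[-0.003,0,0],[-0.003,0,0],[-0.003,0,0]]' --dr '[[0,0,0],[0,0,0],[0,0,0],[0,0,0]]'

```text
t: 14.12
position: [0.4979, -0.104, 0.1359]
ee_rot: [0.001, 0.991, -0.132, 0.014]
force: [10.5, -1.7, 7.2]
gripper_width: -0.0005
gripper_force: 7.1
```

```bash
python3 - <<'E'
from m import *
s,i=grab('scene'); t,j=grab('wrist')
p=proj(i,(.5,-.106,.15)).astype(int); q=proj(j,(.5,-.106,.15)).astype(int); print(p,q)
a=cv2.resize(s[p[1]-40:p[1]+40,p[0]-40:p[0]+40],(400,400),interpolation=cv2.INTER_CUBIC)
b=cv2.resize(t[q[1]-60:q[1]+60,q[0]-60:q[0]+60],(400,400),interpolation=cv2.INTER_CUBIC)
cv2.imwrite('pics/p3.png',np.hstack([a,b])[:,:,::-1])
E
```

```text
[222 229] [288 298]
```

View pics/p3.png

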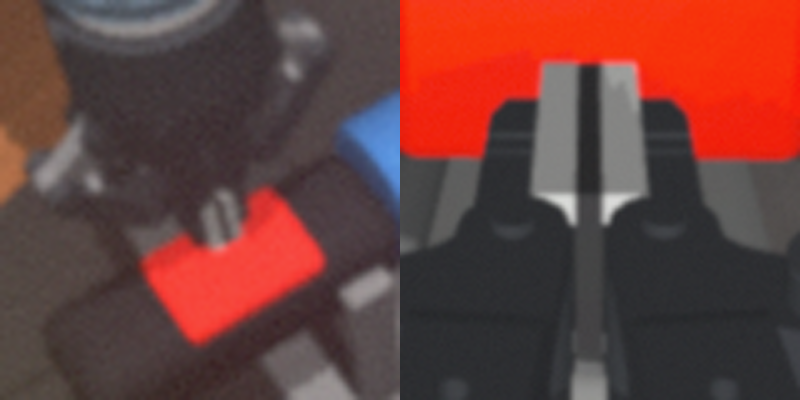

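step_arm --claw '[0,0,0,0]' --travel '[[-0.002,0,0.001],[-0.003,0,0.001],[-0.003,0,0.001],[-0.003,0,0.001]]' --dr '[[0,0,0],[0,0,0],[0,0,0],[0,0,0]]'

```text
t: 14.72
position: [0.4978, -0.104, 0.136]
ee_rot: [0.001, 0.991, -0.132, 0.017]
force: [14.2, -4.4, 6.8]
gripper_width: 0.0001
gripper_force: 10.3
```

step_arm --claw '[0,0,0,0]' --travel '[[-0.002,0,0.001],[-0.003,0,0.001],[-0.003,0,0.001],[-0.003,0,0.001]]' --dr '[[0,0,0],[0,0,0],[0,0,0],[0,0,0]]'

```text
t: 15.22
position: [0.4978, -0.104, 0.1361]
ee_rot: [0.001, 0.991, -0.132, 0.02]
force: [18.5, -5.5, 5.7]
gripper_width: 0.0003
gripper_force: 13.5
```

The travel has stalled with force rising, so the button is at its stop. Now I'll ease the trigger up.

step_arm --claw '[0,0,0,0,0,0,0,0]' --travel '[[0.002,0,-0.002],[0.002,0,-0.004],[0.002,0,-0.006],[0.002,0,-0.008],[0.002,0,-0.01],[0.002,0,-0.012],[0.002,0,-0.014],[0.002,0,-0.014]]' --dr '[[0,0,0],[0,0,0],[0,0,0],[0,0,0],[0,0,0],[0,0,0],[0,0,0],[0,0,0]]'

```text
t: 16.23
position: [0.4973, -0.1041, 0.1466]
ee_rot: [0.0, 0.991, -0.132, 0.018]
force: [21.8, -5.2, -10.0]
gripper_width: -0.0
gripper_force: 11.1
```

step_arm --claw '[0,0,0,0,0,0,0,0,0,0]' --travel '[[0.004,0,0],[0.008,0,0],[0.012,0,0],[0.016,0,0],[0.02,0,0],[0.025,0,-0.005],[0.03,0,-0.02],[0.03,0,-0.06],[0.03,0,-0.11],[0.03,0,-0.13]]' --dr '[[0,0,0],[0,0,0],[0,0,0],[0,0,0],[0,0,0],[0,0,0],[0,0,0],[0,0,0],[0,0,0],[0,0,0]]'

```text
t: 17.48
position: [0.5128, -0.1079, 0.2758]
ee_rot: [0.0, 0.991, -0.132, 0.003]
force: [-0.1, 0.7, 0.3]
gripper_width: -0.0003
gripper_force: 0.0
```

```bash
python3 - <<'E'
from m import *
s,i=grab('scene'); t,j=grab('wrist')
print(robot.sense()['position'],robot.sense()['t'])
a=cv2.imread('pics/scene0.png')[:,:,::-1]; c=lambda m,p,r:cv2.resize(m[p[1]-r:p[1]+r,p[0]-r:p[0]+r],(266,266),interpolation=cv2.INTER_CUBIC)
q=proj(j,(.5,-.106,.15)).astype(int); p=(222,229)
cv2.imwrite('pics/p4.png',np.hstack([c(a,p,35),c(s,p,35),c(t,q,60)])[:,:,::-1])
E
```

```text
[ 0.51311741 -0.10804808  0.27538972] 17.575
```

View pics/p4.png

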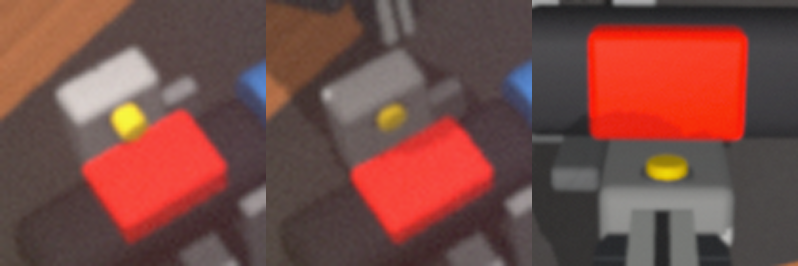

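Compared with the start picture, the button now sits nearly flush in the cheek, and the trigger stands lower with more of the cheek face showing above it. The lock holds with nothing touching it, so I'm handing in.

```bash
python3 -c "
from station import robot
print(robot.job_done())"
```

```text
the job is handed in; nothing more can be done
None
```

The job is handed in at about 17.6 s: the socket stands in the dish, the polisher looks locked on in the last pictures, and I kept the arm clear of the bottle and tin; the hand-in returned no verdict.

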